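# Three tools back on their own shadow boards

### The arm

A 6-joint arm with a two-finger parallel gripper is mounted at the origin on the work surface. World frame = base frame: x ahead of the robot, y to its left, z up, the work surface at z = 0. Lengths are in m, angles in rad, forces in N, time in s.
With the tool pointing down it reaches from about 0.425 to 0.95 m from the base axis. Payload 3.5 kg.
Tool frame: the origin (TCP) lies on the centre line of the jaws, within the pads' length; the fingertips stand 14 mm ahead of it and the grasp point (between the pads) lies 5 mm behind it (ctrl.tip_reach is the distance from the TCP to the fingertips, in m); z points along the fingers, y is the line along which they close (so a half turn about z gives the same grasp; the last joint's range is limited). The gripper opens to 85 mm and grips with 20 to 120 N. Pads are 22 mm wide; open, the fingers measure 114 mm over their backs; the gripper's body (76 mm by 85 mm) begins 54 mm behind the grasp point. The pads swing forward as they close: fully open they stand 13 mm farther back than shut.
Start: joints at [-1.36, 0.286, 1.577, -0, 1.279, -0.15], TCP at [0.238, -0.632, 0.245] pointing down, gripper open.
Joint ranges: [-2.77, 2.77], [-0.9, 2.22], [0.21, 2.48], [-1.53, 4.67], [0.24, 2.81], [-2.84, 2.84]. Speed limits (rad/s): [2.79, 2.79, 3.14, 3.14, 3.14, 3.14].

### API

Orientations are given as a unit quaternion [x, y, z, w].
In Python, from plant import get_state, imaging, workorder, ctrl gives the robot as it stands. The module is installed in compiled form; this text tells all that it offers.
- The arm moves only by the shell command python3 -m jog 'ROWS' [FORCE]. ROWS is JSON, a list of rows, each a list of 7 numbers: the closure, from 0 (fully open) to 1 (shut), then the shift along the tool's x, y, z in mm, then the turn, a rotation vector about the tool's x, y, z in rad. In form: [[gripper, tx, ty, tz, ax, ay, az], ...]. A call has 1 to 12 rows; each row is the pose to reach, as a shift and turn from the pose commanded when the call began, along the tool's axes at that moment; what a row does not reach only later rows make up. A row lasts 1/10 s, in which the tool goes at most 50 mm and 8.59 degrees, less where a joint would pass 70% of its speed; a pose out of reach is approached as far as the arm can. A call with a gripper value outside its range is refused whole. The fingers move at their own pace and stop on an object; FORCE is the grip in N (left out, the last holds). Time passes only in rows, so rows that repeat a pose let the fingers close. It gives the time, the measured TCP pose, the force, the opening and the grip force at its end, in the units of the state.
- get_state(): the state, without advancing time (a new reading comes with each control period).
- imaging.read_camera(name): name is "side" or "top" or "wrist"; returns a dict with "image" (420x560x3 uint8, blue, green, red), "fx", "fy", "cx", "cy" (pixels), "k1" (the pictures are not rectified: a ray, as slopes to the right and down, at radius r is drawn at 1 + k1 r^2 times it, then the intrinsics apply), "R" (3x3) and "t" (3): a world point X has camera coordinates R X + t; the wrist camera has in their place "tool_from_camera" (4x4, takes a point from camera to tool coordinates, whose origin is the TCP and whose axes are the flange's). Camera axes: x right, y down, z forward; pixel columns grow to the right and rows downward; lengths in m; the calibration is good to about 2 mm. A picture is of the moment at which its call begins: read the wrist's pose just before it. There is no depth.
- workorder.sign_off(): hands the job in; it is judged then, once.
The state is a dict: "time": time; "qpos": joint angles; "dq": joint speeds; "joint_efforts": joint torques, N m; "eef_pos": TCP position; "tcp_rot": TCP orientation; "contact_force": force on the tool from outside, world axes, zero at the start; "wrist_torque": the same for the moment, N m; "opening": opening from 0.0 (shut) to 1.0 (fully open); "finger_force": force on a finger pad.
Only numpy, scipy, OpenCV 4.12 (cv2) and the standard library are available. Lean on these libraries where they do the work, as an engineer would, in place of code of your own. Each camera call takes 0.05 s, during which the arm holds its last target. There are 200 camera calls.

### The job

The hammer, the print scraper and the try square have been put away on one another's shadow boards: put each tool on the board that shows its own silhouette, filling the outline and pointing the same way. The empty rubber mat is free for parking a tool meanwhile. Set the tools down rather than dropping them, and leave the jar, the tape and the printed hub where they are.

Things in the scene. Friction and masses are not known exactly. Their poses are not given: they have to be found in the camera images.
- hammer_hold (a point): Bench hammer lying on its side, 206 mm long, 22 mm thick, 0.2 to 0.35 kg, pale wooden handle and dark steel head. This point is on the handle's axis, half-way up (11 mm above the underside), beside the balance point: hold it here, across the 22 mm wide handle (along y). x runs along the handle to the head, z up. The handle's end is at x = -150 mm; the head, 24 mm long in x and 80 mm wide in y, is centred at x = +46 mm.
- scraper_hold (a point): Print scraper lying flat, 175 mm long, 0.1 to 0.18 kg: black plastic handle 100 x 26 x 22 mm and a thin steel blade that flares to 60 mm. This point is on the handle's axis, half-way up (11 mm above the underside): hold it here, across the 26 mm wide handle (along y). x runs along the handle to the blade, z up. The handle reaches from x = -75 to +25 mm, the blade on to x = +100 mm, 11 mm above the underside.
- square_hold (a point): Steel try square lying flat, L-shaped, 0.24 to 0.38 kg: dark stock 90 x 22 x 22 mm and a bright blade 20 mm wide, 3 mm thick. This point is the centre of the stock, half-way up (11 mm above the underside): hold it here, across the 22 mm wide stock (along y). x runs along the stock towards the end that carries the blade, z up. The stock reaches from x = -45 to +45 mm; the blade spans x = +25 to +45 mm, stands out to y = +86 mm and is 11 mm above the underside.
- hammer_board: White shadow board, 240 x 120 mm (long side along its x), 4 mm thick, lying flat and fixed on the bench, with the dark blue silhouette of the hammer (T-shaped), flush with its top. Its origin is the centre of its underside, z up. The tool fills the outline when its axes agree with the board's and its holding point (hammer_hold) is over the board's point x = +46 mm, y = +0 mm. Another tool lies on it at the start.
- scraper_board: White shadow board, 240 x 120 mm (long side along its x), 4 mm thick, lying flat and fixed on the bench, with the dark blue silhouette of the scraper (a stem with a fan-shaped blade), flush with its top. Its origin is the centre of its underside, z up. The tool fills the outline when its axes agree with the board's and its holding point (scraper_hold) is over the board's point x = -30 mm, y = +0 mm. Another tool lies on it at the start.
- square_board: White shadow board, 240 x 120 mm (long side along its x), 4 mm thick, lying flat and fixed on the bench, with the dark blue silhouette of the try square (L-shaped), flush with its top. Its origin is the centre of its underside, z up. The tool fills the outline when its axes agree with the board's and its holding point (square_hold) is over the board's point x = +0 mm, y = -37.5 mm. Another tool lies on it at the start.
- mat_top (a point): Black rubber mat, 220 x 120 x 3 mm (long side along its x), fixed on the bench and empty at the start: the free spot for parking a tool. The point is the centre of its top face.
- jar_c (a point): Bystander: white screw-lid jar, 60 mm wide, 85 mm high, standing beyond the boards. The point is its centre.
- tape_c (a point): Bystander: roll of masking tape lying flat, 90 mm wide, 25 mm high, beyond the boards. The point is its centre.
- hub_c (a point): Bystander: brown 3D-printed hexagonal hub, 65 mm over its corners, 34 mm high, beyond the boards. The point is its centre, 17 mm up.
There are look-alikes about, which are no part of the job. Leave any green look-alike of the part that bears square_hold alone. Leave any yellow look-alike of the part that bears scraper_hold alone.

How it is judged:
At the end, for the whole second after the job is handed in: Each tool lies flat and at rest on its own board: its holding point within 12 mm of its place over the outline along each of the board's sides, its length within 0.2 rad of the outline's and pointing the same way (x of hammer_hold in the frame of hammer_board between 0.034 and 0.058 m and y of hammer_hold in the frame of hammer_board between -0.012 and 0.012 m and z of hammer_hold in the frame of hammer_board below 0.022 m and angle between the x axis of hammer_hold and the x axis of hammer_board, either way round below 0.2 rad and x of hammer_board in the frame of hammer_hold below 0 m and angle between each of hammer_hold, scraper_hold, square_hold's own z axis and vertical below 0.1 rad and linear speed of each of hammer, scraper, square below 0.02 m/s and x of scraper_hold in the frame of scraper_board between -0.042 and -0.018 m and y of scraper_hold in the frame of scraper_board between -0.012 and 0.012 m and z of scraper_hold in the frame of scraper_board below 0.022 m and angle between the x axis of scraper_hold and the x axis of scraper_board, either way round below 0.2 rad and x of scraper_board in the frame of scraper_hold above 0 m and x of square_hold in the frame of square_board between -0.012 and 0.012 m and y of square_hold in the frame of square_board between -0.0495 and -0.0255 m and z of square_hold in the frame of square_board below 0.022 m and angle between the x axis of square_hold and the x axis of square_board, either way round below 0.2 rad and y of square_board in the frame of square_hold above 0 m); the robot touches nothing.
It fails at once if a tool is let go in the air, more than about 45 mm above where it would rest ((height (world z) of hammer_hold above 0.06 m and contact force between hammer and the fingers below 0.02 N) or (height (world z) of scraper_hold above 0.06 m and contact force between scraper and the fingers below 0.02 N) or (height (world z) of square_hold above 0.06 m and contact force between square and the fingers below 0.02 N)).
It fails at once if the jar, the tape or the printed hub is moved more than 20 mm (distance of any of jar_c, tape_c, hub_c from where it was at the start of the episode above 0.02 m).
It also fails if it takes over 120 s, if anything falls off the work surface, if the arm or the gripper's body presses on something with over 40 N, if the wrist force passes 120 N, or if a joint passes its speed limit or range.

## Working session

There is one attempt and no reset: what is moved stays moved. The work goes in short steps, Python scripts to look and compute and a shell command to move; the robot and the scene stay as the last step left them, time stands still between calls to the robot, and variables do not carry over. Pictures are saved under pics/ and viewed, at most 14 in all, crops included, and the job is handed in when it is done.

```bash
mkdir -p pics; cat > h.py <<'E'
import numpy as np, cv2
from plant import get_state, imaging, workorder, ctrl
from scipy.spatial.transform import Rotation as Ro
def shot(n,f=None):
    s=get_state(); c=imaging.read_camera(n)
    if n=="wrist":
        T=np.eye(4);T[:3,:3]=Ro.from_quat(s["tcp_rot"]).as_matrix();T[:3,3]=s["eef_pos"]
        W=np.linalg.inv(T@np.array(c["tool_from_camera"])); c["R"]=W[:3,:3];c["t"]=W[:3,3]
    c["R"]=np.array(c["R"]);c["t"]=np.array(c["t"])
    if f: cv2.imwrite("pics/"+f,c["image"])
    return c
def px2w(c,u,v,z):
    d=np.array([(u-c["cx"])/c["fx"],(v-c["cy"])/c["fy"]]);x=d.copy()
    for _ in range(20): x=d/(1+c["k1"]*(x@x))
    r=c["R"].T@np.array([x[0],x[1],1]); o=-c["R"].T@c["t"]
    return o+r*(z-o[2])/r[2]
def w2px(c,P):
    p=np.array(P,float)@c["R"].T+c["t"]; s=p[...,:2]/p[...,2:]
    s=s*(1+c["k1"]*(s**2).sum(-1,keepdims=True))
    return s*[c["fx"],c["fy"]]+[c["cx"],c["cy"]]
E
python3 - <<'E'
from h import *
import pickle
d={n:shot(n,n+"0.png") for n in("top","side")}
pickle.dump(d,open("c0.pkl","wb"))
s=get_state();print(s)
print({n:-c["R"].T@c["t"] for n,c in d.items()})
E
```

```text
{'time': 0.1, 'qpos': array([-1.35999180e+00,  2.87131657e-01,  1.57806083e+00,  4.05254146e-06,
        1.27862437e+00, -1.50041824e-01]), 'dq': array([-1.25532991e-03, -1.20815089e-03, -4.78863700e-03,  5.80366045e-04,
        2.92958524e-04, -8.14668946e-05]), 'joint_efforts': array([ 7.62380096e-04, -4.07293653e+01, -2.93699294e+01, -1.50648025e-04,
        3.40145118e-03,  1.40201723e-05]), 'eef_pos': array([ 0.23819873, -0.63095282,  0.24403272]), 'tcp_rot': array([ 9.83767341e-01,  1.79445208e-01, -3.18430221e-05, -1.11164480e-03]), 'contact_force': array([ 0.26643418, -0.76334698, -0.26784525]), 'wrist_torque': array([ 0.0044574 ,  0.03851413, -0.03559274]), 'finger_force': 0.0, 'opening': 0.9988055050777314}
{'top': array([ 0.31664309, -0.00172495,  1.34871065]), 'side': array([-0.12293384,  0.64670563,  1.15498339])}
```

View pics/top0.png

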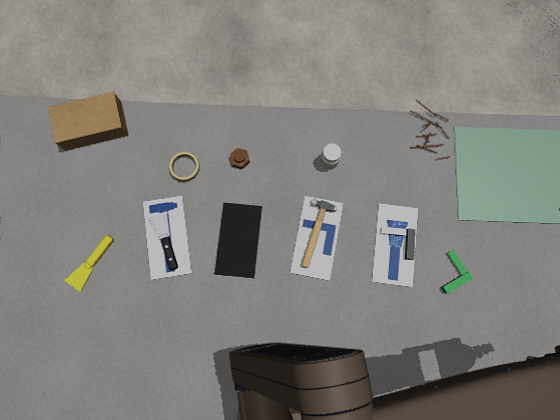

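View pics/side0.png

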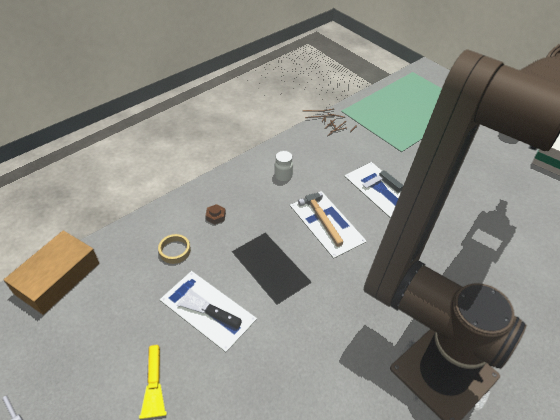

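The top view shows the black scraper at (165,240) on the T-shaped silhouette (hammer board). The hammer at (317,235) is on the square's board, and the try square at (405,242) is on the scraper's board. The mat at (239,240) is empty.
Candidates for the scraper are the black one (165,240) and the yellow look-alike (90,262). For the square they are the dark/steel one (405,242) and the green look-alike (457,272). There is only one hammer. I choose the black and steel ones, which lie on the boards, and check them in a crop.

```bash
python3 - <<'E'
from h import *
import pickle
d=pickle.load(open("c0.pkl","rb"));c=d["top"];im=c["image"]
cv2.imwrite("pics/crop0.png",cv2.resize(im[190:290,140:425],None,fx=2.8,fy=2.8,interpolation=cv2.INTER_CUBIC))
hsv=cv2.cvtColor(im,cv2.COLOR_BGR2HSV)
def board(x0,x1,m):
    m=m.copy();m[:,:x0]=0;m[:,x1:]=0;m[:185]=0;m[295:]=0
    n,l,s,_=cv2.connectedComponentsWithStats(m.astype(np.uint8)); 
    keep=np.isin(l,[i for i in range(1,n) if s[i,4]>40])
    return np.argwhere(keep)[:,::-1].astype(float)
white=(hsv[...,1]<40)&(hsv[...,2]>190)
black=hsv[...,2]<35
for n,a,b,m,z in(("hb",135,200,white,.004),("mat",205,275,black,.003),("sqb",285,350,white,.004),("scb",365,425,white,.004)):
    p=board(a,b,m);w=np.array([px2w(c,u,v,z)[:2] for u,v in p])
    r=cv2.minAreaRect((w*1000).astype(np.float32)); bx=cv2.boxPoints(r)
    e=max((bx[1]-bx[0],bx[2]-bx[1]),key=np.linalg.norm)
    e=e*np.sign(e[0]); print(n,len(p),r, "long-axis yaw",np.arctan2(e[1],e[0]))
E
```

```text
Traceback (most recent call last):
cv2.error: OpenCV(4.12.0) /io/opencv/modules/imgproc/src/convhull.cpp:143: error: (-215:Assertion failed) total >= 0 && (depth == CV_32F || depth == CV_32S) in function 'convexHull'
```

View pics/crop0.png

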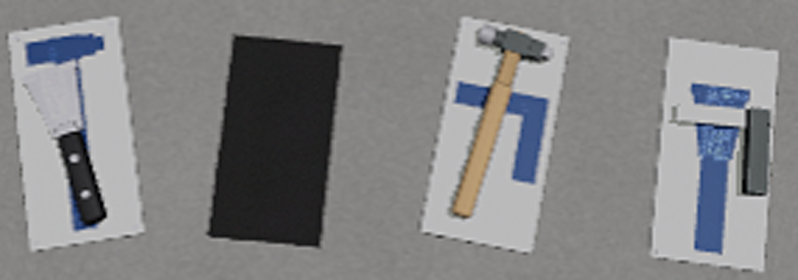

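The crop confirms it: on all three boards the silhouette's +x points up in the image (away from the robot) and +y points left. The tools are the black scraper, the hammer and the dark square.

```bash
python3 - <<'E'
from h import *
import pickle
d=pickle.load(open("c0.pkl","rb"));c=d["top"];im=c["image"]
hsv=cv2.cvtColor(im,cv2.COLOR_BGR2HSV)
print(hsv[280,170],hsv[270,157],hsv[240,240],hsv[240,205])
def comp(x0,x1,m,lo=40):
    m=m.copy();m[:,:x0]=0;m[:,x1:]=0;m[:190]=0;m[292:]=0
    n,l,s,_=cv2.connectedComponentsWithStats(m.astype(np.uint8)); 
    keep=np.isin(l,[i for i in range(1,n) if s[i,4]>lo])
    return np.argwhere(keep)[:,::-1].astype(float)
white=(hsv[...,1]<40)&(hsv[...,2]>155)
black=hsv[...,2]<60
wood=(hsv[...,0]<25)&(hsv[...,1]>70)&(hsv[...,2]>110)
dark=(hsv[...,2]<100)&(hsv[...,1]<90)
def rep(n,a,b,m,z):
    p=comp(a,b,m);w=np.array([px2w(c,u,v,z)[:2] for u,v in p])
    r=cv2.minAreaRect((w*1000).astype(np.float32)); bx=cv2.boxPoints(r)
    e=max((bx[1]-bx[0],bx[2]-bx[1]),key=np.linalg.norm)
    e=e*np.sign(e[0]); print(n,len(p),"c",np.round(r[0],1),"size",np.round(r[1],1),"yaw %.3f"%np.arctan2(e[1],e[0]), "range", round(np.hypot(*r[0])))
rep("hb",138,196,white,.004);rep("mat",205,275,black,.003);rep("sqb",285,350,white,.004);rep("scb",368,422,white,.004)
rep("hammer handle",290,345,wood,.018);rep("scraper handle",138,196,black,.02);rep("stock",400,418,dark,.022)
E
```

```text
[ 15   4 134] [150   1 186] [150   8  33] [ 10   6 139]
hb 2505 c [516.3 337.2] size [238.7 121.1] yaw 0.198 range 617
mat 2820 c [515.2 122.5] size [117.6 219.6] yaw -0.061 range 530
sqb 2058 c [ 531.7 -113.8] size [121.4 239.2] yaw -0.161 range 544
scb 2121 c [ 519.4 -349.2] size [119.1 239.1] yaw -0.096 range 626
hammer handle 386 c [ 529.2 -103.4] size [ 19.8 183.5] yaw -0.295 range 539
scraper handle 271 c [464.  321.8] size [100.4  26.4] yaw 0.365 range 565
stock 252 c [ 518.1 -386.3] size [26.  91.8] yaw -0.083 range 646
```

```bash
cat >> h.py <<'E'
def go(x,y,z,yaw):
    s=get_state();R=Ro.from_quat(s["tcp_rot"]);p=np.array([x,y,z])-s["eef_pos"]
    D=Ro.from_euler("z",yaw)*Ro.from_euler("x",np.pi)
    print("now",np.round(s["eef_pos"],4),"yaw %.3f"%np.arctan2(*R.as_matrix()[[1,0],0]),"| shift",np.round(R.inv().apply(p)*1000,1),"rot",np.round((R.inv()*D).as_rotvec(),3))
def rect(cx,cy,L,W,yaw,z):
    q=np.array([[-L,-W],[L,-W],[L,W],[-L,W],[-L,-W]])/2
    r=np.array([[np.cos(yaw),-np.sin(yaw)],[np.sin(yaw),np.cos(yaw)]])
    return np.c_[q@r.T+[cx,cy],np.full(5,z)]
E
python3 - <<'E'
from h import *
import pickle
c=pickle.load(open("c0.pkl","rb"))["side"];im=c["image"].copy()
for r in((.5163,.3372,.24,.12,.198,.004),(.5152,.1225,.22,.12,-.061,.003),(.5317,-.1138,.24,.12,-.161,.004),(.5194,-.3492,.24,.12,-.096,.004),
 (.5292,-.1034,.184,.022,-.295,.018),(.464,.3218,.1,.026,.365,.02),(.518,-.388,.09,.022,-.083,.02)):
    cv2.polylines(im,[np.round(w2px(c,rect(*r))).astype(int)],True,(0,0,255),1)
cv2.imwrite("pics/side1.png",cv2.resize(im[140:370,140:460],None,fx=2.4,fy=2.4))
print(ctrl.tip_reach)
go(.585,-.12,.2,-.295)
E
```

```text
0.014
now [ 0.2382 -0.631   0.244 ] yaw 0.361 | shift [ 504.9 -355.5   45. ] rot [-0.002  0.     0.656]
```

View pics/side1.png

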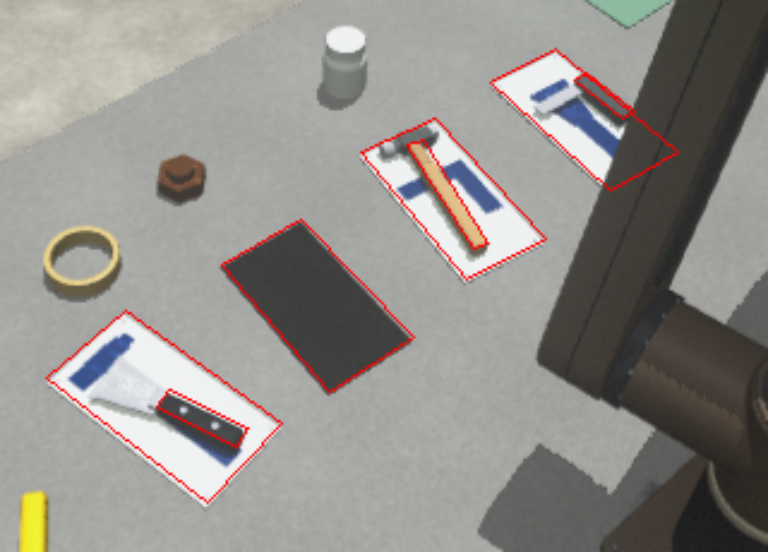

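The measured rectangles, projected into the side view, fit all the boards, the mat and the tool handles to a pixel or two. Moving over the hammer.

```bash
python3 -m jog '[[0,505,-356,45,0,0,0.656],[0,505,-356,45,0,0,0.656],[0,505,-356,45,0,0,0.656],[0,505,-356,45,0,0,0.656],[0,505,-356,45,0,0,0.656],[0,505,-356,45,0,0,0.656],[0,505,-356,45,0,0,0.656],[0,505,-356,45,0,0,0.656],[0,505,-356,45,0,0,0.656],[0,505,-356,45,0,0,0.656],[0,505,-356,45,0,0,0.656],[0,505,-356,45,0,0,0.656]]' 60; python3 - <<'E'
from h import *
go(.585,-.12,.12,-.295)
E
```

```text
time: 1.3
eef_pos: [0.5744, -0.1348, 0.2013]
tcp_rot: [0.989, -0.147, -0.0, -0.0]
contact_force: [0.0, -1.2, -0.3]
opening: 0.998
finger_force: 0.0
now [ 0.5744 -0.1348  0.2013] yaw -0.295 | shift [  5.9 -17.3  81.3] rot [ 0.  0. -0.]
```

```bash
python3 -m jog '[[0,6,-17,50,0,0,0],[0,6,-17,81,0,0,0],[0,6,-17,81,0,0,0]]'; python3 - <<'E'
from h import *
c=shot("wrist");im=c["image"]
for r in((.5292,-.1034,.184,.022,-.295,.018),(.5317,-.1138,.24,.12,-.161,.004)):
    cv2.polylines(im,[np.round(w2px(c,rect(*r))).astype(int)],True,(0,0,255),1)
cv2.imwrite("pics/w1.png",im)
go(.585,-.12,.019,-.295)
E
```

```text
time: 1.6
eef_pos: [0.5804, -0.1197, 0.1141]
tcp_rot: [0.989, -0.146, -0.006, -0.001]
contact_force: [-1.9, 1.2, 0.0]
opening: 1.0
finger_force: 0.0
now [ 0.5823 -0.1211  0.1176] yaw -0.294 | shift [ 3.  -1.8 98.5] rot [-0.001  0.008  0.001]
```

View pics/w1.png

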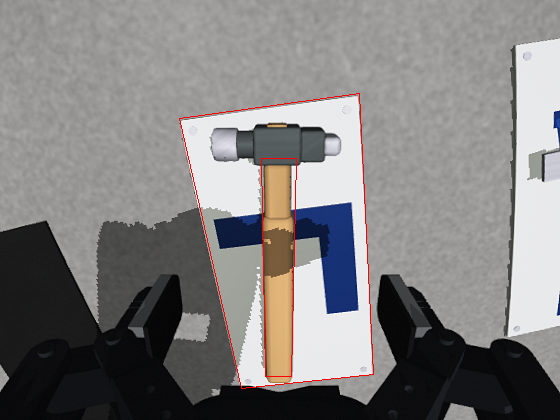

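The hammer and its board match the prediction to about 2 mm, and the jaws straddle the handle. Descending.

```bash
python3 -m jog '[[0,2,0,40,0,0,0],[0,2,0,75,0,0,0],[0,2,0,90,0,0,0],[0,2,0,100,0,0,0],[0,2,0,100,0,0,0],[1,2,0,100,0,0,0],[1,2,0,100,0,0,0],[1,2,0,100,0,0,0],[1,2,0,100,0,0,0],[1,2,0,100,0,0,0],[1,2,0,100,0,0,0],[1,2,0,100,0,0,0]]' 60;  python3 - <<'E'
from h import *
t=-.061;go(.5152+.040*np.cos(t),.1225+.040*np.sin(t),.12,t)
E
```

```text
time: 2.85
eef_pos: [0.5871, -0.1229, 0.0219]
tcp_rot: [0.989, -0.147, 0.001, -0.0]
contact_force: [-0.3, 2.0, 5.0]
opening: 0.227
finger_force: 58.5
now [ 0.5871 -0.1229  0.0219] yaw -0.295 | shift [-101.1 -223.2  -98.2] rot [-0.    -0.001 -0.234]
```

```bash
python3 -m jog '[[1,0,0,-15,0,0,0],[1,0,0,-40,0,0,0],[1,0,0,-60,0,0,0],[1,-17,-37,-60,0,0,-0.04],[1,-34,-74,-60,0,0,-0.08],[1,-51,-111,-60,0,0,-0.12],[1,-68,-148,-60,0,0,-0.16],[1,-85,-185,-60,0,0,-0.2],[1,-95,-210,-60,0,0,-0.234],[1,-101,-223,-60,0,0,-0.234],[1,-101,-223,-60,0,0,-0.234],[1,-101,-223,-60,0,0,-0.234]]';  python3 - <<'E'
from h import *
t=-.061;go(.5152+.040*np.cos(t),.1225+.040*np.sin(t),.022,t)
E
```

```text
time: 4.05
eef_pos: [0.5546, 0.1191, 0.0807]
tcp_rot: [1.0, -0.031, -0.0, 0.0]
contact_force: [0.1, -0.0, -2.1]
opening: 0.231
finger_force: 59.2
now [0.5546 0.1191 0.0807] yaw -0.061 | shift [ 0.5 -1.  58.7] rot [ 0.001  0.    -0.   ]
```

```bash
python3 -m jog '[[1,0,0,25,0,0,0],[1,0,0,45,0,0,0],[1,0,0,55,0,0,0],[1,0,0,59,0,0,0],[1,0,0,59,0,0,0],[1,0,0,59,0,0,0],[0,0,0,59,0,0,0],[0,0,0,59,0,0,0],[0,0,0,59,0,0,0],[0,0,0,59,0,0,0],[0,0,0,20,0,0,0],[0,0,0,-30,0,0,0]]';python3 -m jog '[[0,0,0,-60,0,0,0],[0,0,0,-60,0,0,0],[0,0,0,-60,0,0,0]]';  python3 - <<'E'
from h import *
shot("wrist","w2.png")
go(.518,-.388,.14,-.083)
E
```

```text
time: 5.25
eef_pos: [0.5521, 0.1197, 0.1087]
tcp_rot: [1.0, -0.031, -0.004, 0.0]
contact_force: [1.2, -0.5, 0.4]
opening: 0.998
finger_force: 0.0
time: 5.55
eef_pos: [0.5565, 0.12, 0.1743]
tcp_rot: [1.0, -0.031, 0.003, -0.0]
contact_force: [-0.7, 0.9, -0.7]
opening: 1.002
finger_force: 0.0
now [0.5549 0.1199 0.1715] yaw -0.061 | shift [ -5.9 509.2  31.4] rot [-0.    -0.002  0.022]
```

View pics/w2.png

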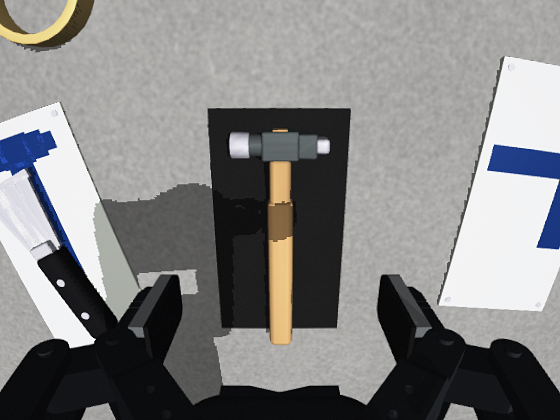

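The hammer lies straight and flat on the mat, handle end at (281,340). Next, the square.

```bash
python3 -m jog '[[0,-6,50,5,0,0,0],[0,-6,100,10,0,0,0.022],[0,-6,150,15,0,0,0.022],[0,-6,200,20,0,0,0.022],[0,-6,250,25,0,0,0.022],[0,-6,300,30,0,0,0.022],[0,-6,350,30,0,0,0.022],[0,-6,400,30,0,0,0.022],[0,-6,450,30,0,0,0.022],[0,-6,495,30,0,0,0.022],[0,-6,509,30,0,0,0.022],[0,-6,509,30,0,0,0.022]]';python3 -m jog '[[0,0,0,0,0,0,0]]';  python3 - <<'E'
from h import *
c=shot("wrist");im=c["image"]
for r in((.518,-.388,.09,.022,-.083,.026),(.5194,-.3492,.24,.12,-.096,.004)):
    cv2.polylines(im,[np.round(w2px(c,rect(*r))).astype(int)],True,(0,0,255),1)
cv2.imwrite("pics/w3.png",im)
go(.518,-.388,.02,-.083)
E
```

```text
time: 6.8
eef_pos: [0.5159, -0.3887, 0.1377]
tcp_rot: [0.999, -0.043, -0.002, -0.002]
contact_force: [0.4, 0.4, -0.7]
opening: 0.999
finger_force: 0.0
time: 6.9
eef_pos: [0.5168, -0.386, 0.1385]
tcp_rot: [0.999, -0.042, -0.001, -0.002]
contact_force: [-0.3, 0.4, -0.6]
opening: 1.004
finger_force: 0.0
now [ 0.5172 -0.3856  0.139 ] yaw -0.082 | shift [  1.3   2.7 119. ] rot [-0.003  0.002  0.001]
```

View pics/w3.png

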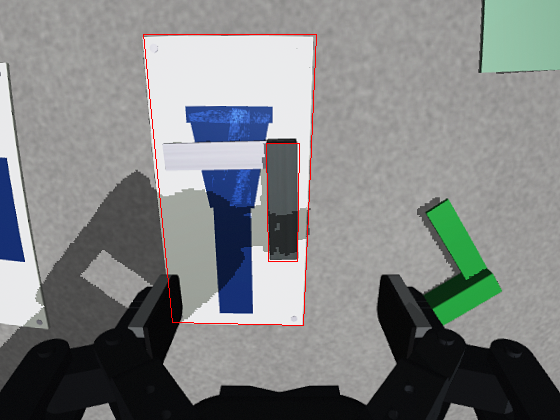

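The stock fits its outline, x ends at rows 141–261, and the green look-alike is well clear of the jaws. Descending.

```bash
python3 -m jog '[[0,1,2,40,0,0,0],[0,1,2,80,0,0,0],[0,1,2,105,0,0,0],[0,1,2,118,0,0,0],[0,1,2,118,0,0,0],[1,1,2,118,0,0,0],[1,1,2,118,0,0,0],[1,1,2,118,0,0,0],[1,1,2,118,0,0,0],[1,1,2,118,0,0,0],[1,1,2,118,0,0,0],[1,1,2,118,0,0,0]]' 70;  python3 - <<'E'
from h import *
go(.5257,-.1508,.082,-.161)
E
```

```text
time: 8.15
eef_pos: [0.519, -0.3906, 0.0243]
tcp_rot: [0.999, -0.042, 0.001, 0.001]
contact_force: [-0.4, 1.8, 6.4]
opening: 0.232
finger_force: 73.7
now [ 0.519  -0.3906  0.0243] yaw -0.083 | shift [ -13.2 -239.5  -58. ] rot [ 0.001 -0.002  0.078]
```

```bash
python3 -m jog '[[1,0,0,-15,0,0,0],[1,0,0,-40,0,0,0],[1,0,0,-60,0,0,0],[1,0,-35,-60,0,0,0],[1,-5,-75,-60,0,0,0.02],[1,-8,-115,-60,0,0,0.04],[1,-10,-155,-60,0,0,0.06],[1,-13,-195,-60,0,0,0.078],[1,-13,-225,-60,0,0,0.078],[1,-13,-239,-60,0,0,0.078],[1,-13,-239,-60,0,0,0.078],[1,-13,-239,-60,0,0,0.078]]';  python3 - <<'E'
from h import *
c=shot("wrist");im=c["image"]
p=rect(.5257,-.1508,.09,.022,-.161,.026)
cv2.polylines(im,[np.round(w2px(c,p)).astype(int)],True,(0,0,255),1)
cv2.polylines(im,[np.round(w2px(c,rect(.5317,-.1138,.24,.12,-.161,.004))).astype(int)],True,(0,0,255),1)
cv2.imwrite("pics/w4.png",im)
go(.5257,-.1508,.022,-.161)
E
```

```text
time: 9.35
eef_pos: [0.5253, -0.1513, 0.0829]
tcp_rot: [0.997, -0.08, 0.0, 0.0]
contact_force: [-0.6, -0.4, -3.3]
opening: 0.238
finger_force: 72.7
now [ 0.5254 -0.1518  0.083 ] yaw -0.162 | shift [ 0.1 -1.1 61. ] rot [ 0.001 -0.    -0.001]
```

View pics/w4.png

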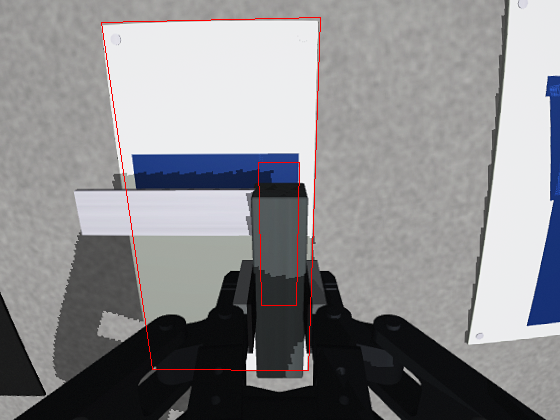

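The square hangs level in the jaws over its outline. Lowering it.

```bash
python3 -m jog '[[1,0,-1,25,0,0,0],[1,0,-1,45,0,0,0],[1,0,-1,55,0,0,0],[1,0,-1,59,0,0,0],[1,0,-1,60,0,0,0],[1,0,-1,60,0,0,0],[0,0,-1,60,0,0,0],[0,0,-1,60,0,0,0],[0,0,-1,60,0,0,0],[0,0,-1,60,0,0,0],[0,0,-1,20,0,0,0],[0,0,-1,-30,0,0,0]]';python3 -m jog '[[0,0,0,-60,0,0,0],[0,0,0,-60,0,0,0],[0,0,0,-60,0,0,0]]';  python3 - <<'E'
from h import *
c=shot("wrist");im=c["image"]
cv2.polylines(im,[np.round(w2px(c,rect(.5257,-.1508,.09,.022,-.161,.026))).astype(int)],True,(0,0,255),1)
cv2.imwrite("pics/w5.png",im)
go(.4874,.3307,.16,.365)
E
```

```text
time: 10.6
eef_pos: [0.5233, -0.1487, 0.1107]
tcp_rot: [0.997, -0.081, -0.003, -0.001]
contact_force: [2.1, 0.2, 0.4]
opening: 1.001
finger_force: 0.0
time: 10.9
eef_pos: [0.5271, -0.1504, 0.176]
tcp_rot: [0.997, -0.08, 0.003, 0.001]
contact_force: [0.5, 0.4, -0.2]
opening: 1.001
finger_force: 0.0
now [ 0.5256 -0.1498  0.1733] yaw -0.161 | shift [-114.8 -468.1   12.9] rot [ 0.001 -0.001 -0.526]
```

View pics/w5.png

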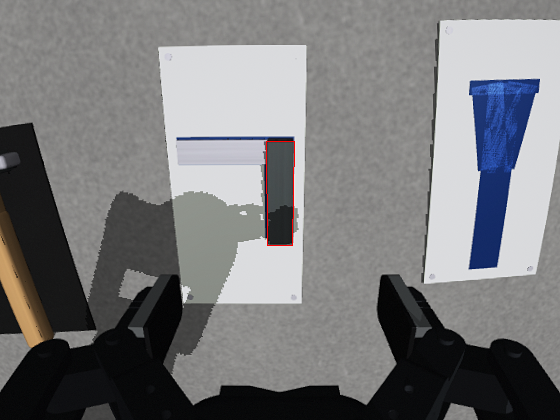

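The square fills its outline (stock exactly in the predicted rectangle, columns 267–294). Now the scraper.

```bash
python3 -m jog '[[0,-12,-45,0,0,0,-0.06],[0,-24,-90,0,0,0,-0.12],[0,-36,-135,0,0,0,-0.18],[0,-48,-180,0,0,0,-0.24],[0,-58,-225,5,0,0,-0.3],[0,-70,-270,10,0,0,-0.36],[0,-80,-315,13,0,0,-0.42],[0,-90,-360,13,0,0,-0.48],[0,-100,-405,13,0,0,-0.526],[0,-110,-445,13,0,0,-0.526],[0,-115,-468,13,0,0,-0.526],[0,-115,-468,13,0,0,-0.526]]';python3 -m jog '[[0,0,0,0,0,0,0],[0,0,0,0,0,0,0]]';  python3 - <<'E'
from h import *
c=shot("wrist");im=c["image"]
for r in((.464,.3218,.1,.026,.365,.022),(.5163,.3372,.24,.12,.198,.004)):
    cv2.polylines(im,[np.round(w2px(c,rect(*r))).astype(int)],True,(0,0,255),1)
cv2.imwrite("pics/w6.png",im)
go(.4874,.3307,.02,.365)
E
```

```text
time: 12.15
eef_pos: [0.4848, 0.3326, 0.1563]
tcp_rot: [0.983, 0.183, -0.003, 0.0]
contact_force: [0.0, -0.2, -0.3]
opening: 1.0
finger_force: 0.0
time: 12.35
eef_pos: [0.4864, 0.3293, 0.158]
tcp_rot: [0.983, 0.181, -0.002, 0.001]
contact_force: [0.4, -0.1, -0.3]
opening: 1.001
finger_force: 0.0
now [0.4867 0.3293 0.1586] yaw 0.363 | shift [  1.4  -1.1 138.6] rot [ 0.     0.002 -0.002]
```

View pics/w6.png

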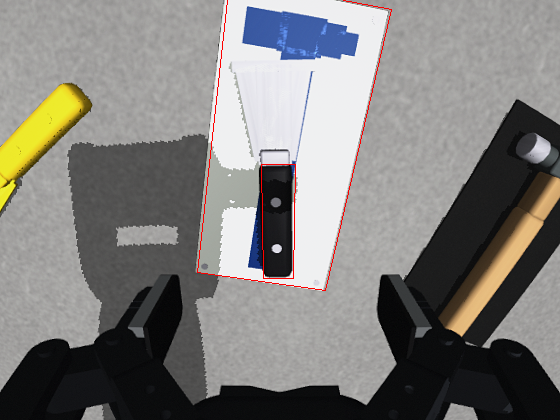

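The scraper handle (262–292, 165–277) fits its rectangle, and the jaws are clear on both sides. Descending.

```bash
python3 -m jog '[[0,1,-1,45,0,0,0],[0,1,-1,90,0,0,0],[0,1,-1,120,0,0,0],[0,1,-1,136,0,0,0],[0,1,-1,138,0,0,0],[1,1,-1,138,0,0,0],[1,1,-1,138,0,0,0],[1,1,-1,138,0,0,0],[1,1,-1,138,0,0,0],[1,1,-1,138,0,0,0],[1,1,-1,138,0,0,0],[1,1,-1,138,0,0,0]]' 60; python3 -m jog '[[1,0,0,-15,0,0,0],[1,0,0,-40,0,0,0],[1,0,0,-80,0,0,0],[1,0,0,-100,0,0,0],[1,0,0,-100,0,0,0]]'; python3 - <<'E'
from h import *
go(.4895,-.3463,.12,-.096)
E
```

```text
time: 13.6
eef_pos: [0.4888, 0.3326, 0.0235]
tcp_rot: [0.983, 0.181, 0.001, -0.0]
contact_force: [-1.7, -0.2, 6.0]
opening: 0.288
finger_force: 60.9
time: 14.1
eef_pos: [0.4897, 0.333, 0.1262]
tcp_rot: [0.983, 0.181, 0.004, -0.001]
contact_force: [1.0, 0.4, -1.0]
opening: 0.286
finger_force: 60.1
now [0.4897 0.333  0.1262] yaw 0.365 | shift [-242.7  634.5    4. ] rot [-0.002 -0.008  0.461]
```

```bash
python3 -m jog '[[1,-11,29,0,0,0,0.03],[1,-29,75,0,0,0,0.07],[1,-46,121,0,0,0,0.11],[1,-64,167,0,0,0,0.15],[1,-82,213,0,0,0,0.19],[1,-99,259,0,0,0,0.23],[1,-117,305,0,0,0,0.27],[1,-134,351,0,0,0,0.31],[1,-152,397,0,0,0,0.35],[1,-169,443,0,0,0,0.39],[1,-187,489,0,0,0,0.43],[1,-204,533,0,0,0,0.461]]'; python3 - <<'E'
from h import *
go(.4895,-.3463,.12,-.096)
E
```

```text
time: 15.3
eef_pos: [0.4856, -0.24, 0.1199]
tcp_rot: [0.999, -0.049, -0.001, -0.001]
contact_force: [0.7, -0.0, -1.0]
opening: 0.285
finger_force: 60.1
now [ 0.4856 -0.24    0.1199] yaw -0.098 | shift [ 14.3 105.4  -0.4] rot [-0.002  0.003 -0.002]
```

```bash
python3 -m jog '[[1,5,40,0,0,0,0],[1,10,80,15,0,0,0],[1,13,100,30,0,0,0],[1,13,104,40,0,0,0],[1,13,104,40,0,0,0],[1,13,104,40,0,0,0],[1,13,104,40,0,0,0]]'; python3 - <<'E'
from h import *
c=shot("wrist");im=c["image"]
cv2.polylines(im,[np.round(w2px(c,rect(.4895,-.3463,.15,.0,-.096,.07))).astype(int)],True,(0,0,255),1)
cv2.imwrite("pics/w7.png",im)
go(.4895,-.3463,.0225,-.096)
E
```

```text
time: 16.0
eef_pos: [0.4904, -0.3423, 0.0821]
tcp_rot: [0.999, -0.047, 0.0, -0.0]
contact_force: [-0.2, 0.8, -1.1]
opening: 0.287
finger_force: 60.0
now [ 0.4906 -0.3425  0.0825] yaw -0.095 | shift [-0.8  3.8 60. ] rot [ 0.    -0.001  0.001]
```

View pics/w7.png

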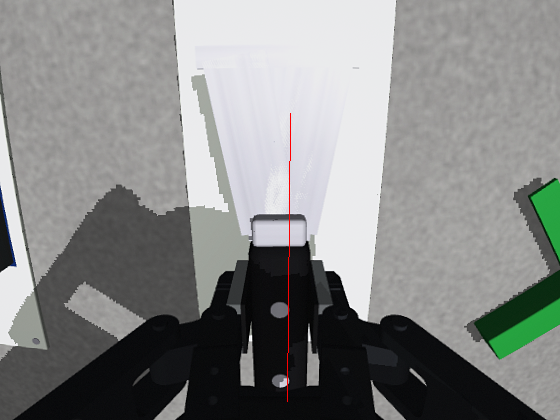

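The scraper is held straight, with its axis about 4 mm to the left of the outline's axis. Correcting while lowering.

```bash
python3 -m jog '[[1,-1,3,20,0,0,0],[1,-1,4,45,0,0,0],[1,-1,4,55,0,0,0],[1,-1,4,59,0,0,0],[1,-1,4,59,0,0,0],[1,-1,4,59,0,0,0],[0,-1,4,59,0,0,0],[0,-1,4,59,0,0,0],[0,-1,4,59,0,0,0],[0,-1,4,59,0,0,0],[0,-1,4,20,0,0,0],[0,-1,4,-30,0,0,0]]';python3 -m jog '[[0,0,0,-60,0,0,0],[0,0,0,-60,0,0,0],[0,0,0,-60,0,0,0]]';  python3 - <<'E'
from h import *
c=shot("wrist");im=c["image"]
t=-.096
cv2.polylines(im,[np.round(w2px(c,rect(.4895-.025*np.cos(t),-.3463-.025*np.sin(t),.1,.026,t,.022))).astype(int)],True,(0,0,255),1)
cv2.imwrite("pics/w8.png",im)
t=-.061;go(.5552,.1201,.16,t)
E
```

```text
time: 17.25
eef_pos: [0.4868, -0.3456, 0.1092]
tcp_rot: [0.999, -0.048, -0.003, -0.003]
contact_force: [1.5, -0.6, 0.4]
opening: 0.998
finger_force: 0.0
time: 17.55
eef_pos: [0.4901, -0.3487, 0.1754]
tcp_rot: [0.999, -0.048, 0.003, 0.002]
contact_force: [0.1, -0.4, -1.3]
opening: 0.992
finger_force: 0.0
now [ 0.4889 -0.3475  0.1724] yaw -0.096 | shift [  21.  -471.9   11.9] rot [ 0.001 -0.001 -0.035]
```

View pics/w8.png

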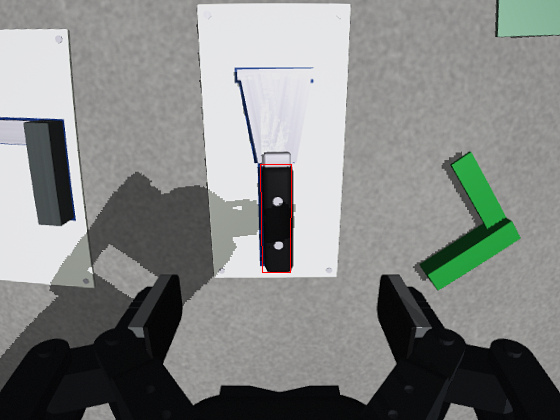

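The scraper covers its outline to about 2 mm; only thin blue slivers show on its left. Back to the hammer on the mat.

```bash
python3 -m jog '[[0,2,-45,0,0,0,0],[0,4,-95,0,0,0,0],[0,6,-145,0,0,0,-0.01],[0,9,-195,0,0,0,-0.02],[0,11,-245,5,0,0,-0.035],[0,14,-295,10,0,0,-0.035],[0,16,-345,12,0,0,-0.035],[0,18,-395,12,0,0,-0.035],[0,20,-440,12,0,0,-0.035],[0,21,-465,12,0,0,-0.035],[0,21,-472,12,0,0,-0.035],[0,21,-472,12,0,0,-0.035]]';python3 -m jog '[[0,0,0,0,0,0,0],[0,0,0,0,0,0,0]]';  python3 - <<'E'
from h import *
c=shot("wrist");im=c["image"]
hsv=cv2.cvtColor(im,cv2.COLOR_BGR2HSV)
m=(hsv[...,0]<25)&(hsv[...,1]>70)&(hsv[...,2]>70); m[:, :230]=0;m[:,330:]=0
n,l,s,_=cv2.connectedComponentsWithStats(m.astype(np.uint8));i=1+s[1:,4].argmax()
w=np.array([px2w(c,u,v,.016)[:2] for v,u in np.argwhere(l==i)])*1000
print(cv2.minAreaRect(w.astype(np.float32)))
go(.5552,.1201,.02,-.061)
E
```

```text
time: 18.8
eef_pos: [0.5535, 0.121, 0.1572]
tcp_rot: [1.0, -0.03, -0.002, 0.0]
contact_force: [-0.8, -0.7, -0.8]
opening: 1.001
finger_force: 0.0
time: 19.0
eef_pos: [0.5547, 0.119, 0.1591]
tcp_rot: [1.0, -0.031, -0.001, 0.0]
contact_force: [0.1, 0.0, -0.5]
opening: 0.999
finger_force: 0.0
((488.6718444824219, 123.32502746582031), (22.12358856201172, 187.81138610839844), 86.58997344970703)
now [0.5549 0.119  0.1594] yaw -0.063 | shift [  0.4  -1.1 139.4] rot [ 0.     0.001 -0.002]
```

```bash
python3 -m jog '[[0,-7,-1,45,0,0,0],[0,-7,-1,90,0,0,0],[0,-7,-1,120,0,0,0],[0,-7,-1,136,0,0,0],[0,-7,-1,138,0,0,0],[1,-7,-1,138,0,0,0],[1,-7,-1,138,0,0,0],[1,-7,-1,138,0,0,0],[1,-7,-1,138,0,0,0],[1,-7,-1,138,0,0,0],[1,-7,-1,138,0,0,0],[1,-7,-1,138,0,0,0]]' 60; python3 -m jog '[[1,0,0,-15,0,0,0],[1,0,0,-40,0,0,0],[1,0,0,-60,0,0,0],[1,0,0,-60,0,0,0],[1,0,0,-60,0,0,0]]'; python3 - <<'E'
from h import *
go(.5614,.3462,.083,.198)
E
```

```text
time: 20.25
eef_pos: [0.5491, 0.1218, 0.0233]
tcp_rot: [1.0, -0.03, 0.001, 0.0]
contact_force: [-1.4, -1.2, 5.4]
opening: 0.236
finger_force: 59.6
time: 20.75
eef_pos: [0.5476, 0.1219, 0.0816]
tcp_rot: [1.0, -0.031, -0.0, -0.0]
contact_force: [-0.4, 0.1, -3.0]
opening: 0.24
finger_force: 59.1
now [0.5476 0.1219 0.0816] yaw -0.061 | shift [ 1.000e-01 -2.247e+02 -1.300e+00] rot [-0.     0.    -0.259]
```

```bash
python3 -m jog '[[1,0,-25,0,0,0,-0.03],[1,0,-60,0,0,0,-0.07],[1,0,-95,0,0,0,-0.11],[1,0,-130,0,0,0,-0.15],[1,0,-165,0,0,0,-0.19],[1,0,-195,0,0,0,-0.23],[1,0,-215,0,0,0,-0.259],[1,0,-225,0,0,0,-0.259],[1,0,-225,0,0,0,-0.259],[1,0,-225,0,0,0,-0.259]]'; python3 - <<'E'
from h import *
c=shot("wrist");im=c["image"]
cv2.polylines(im,[np.round(w2px(c,rect(.5614+.046*np.cos(.198),.3462+.046*np.sin(.198),.024,.08,.198,.09))).astype(int)],True,(0,0,255),1)
cv2.imwrite("pics/w9.png",im)
go(.5614,.3462,.023,.198)
E
```

```text
time: 21.75
eef_pos: [0.5615, 0.3454, 0.0811]
tcp_rot: [0.995, 0.098, -0.001, 0.001]
contact_force: [-0.1, 0.4, -3.1]
opening: 0.238
finger_force: 59.2
now [0.5617 0.3451 0.0813] yaw 0.197 | shift [-0.  -1.1 58.3] rot [ 0.001  0.001 -0.001]
```

View pics/w9.png

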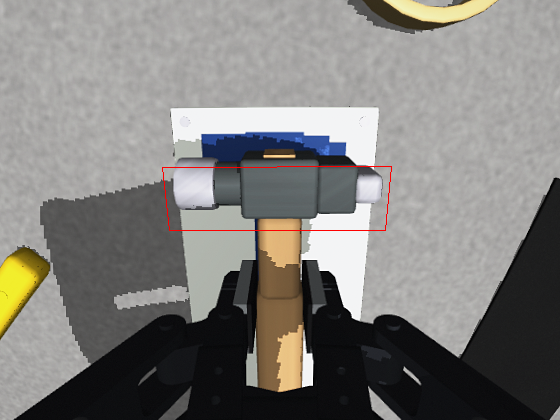

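The hammer is held straight over its outline, with the head at (280,185). Lowering.

```bash
python3 -m jog '[[1,0,-1,20,0,0,0],[1,0,-1,45,0,0,0],[1,0,-1,54,0,0,0],[1,0,-1,57,0,0,0],[1,0,-1,58,0,0,0],[1,0,-1,58,0,0,0],[0,0,-1,58,0,0,0],[0,0,-1,58,0,0,0],[0,0,-1,58,0,0,0],[0,0,-1,58,0,0,0],[0,0,-1,20,0,0,0],[0,0,-1,-30,0,0,0]]';python3 -m jog '[[0,0,0,-70,0,0,0],[0,0,0,-90,0,0,0],[0,0,0,-90,0,0,0],[0,0,0,-90,0,0,0]]';  python3 - <<'E'
from h import *
c=shot("wrist","w10r.png");im=c["image"].copy()
hsv=cv2.cvtColor(im,cv2.COLOR_BGR2HSV)
m=(hsv[...,0]<25)&(hsv[...,1]>70)&(hsv[...,2]>70); m[:, :230]=0;m[:,330:]=0
n,l,s,_=cv2.connectedComponentsWithStats(m.astype(np.uint8));i=1+s[1:,4].argmax()
w=np.array([px2w(c,u,v,.017)[:2] for v,u in np.argwhere(l==i)])*1000
print(cv2.minAreaRect(w.astype(np.float32)))
t=.198;e=np.array([np.cos(t),np.sin(t)]);h=np.array([.5614,.3462])
for d,L,W,z in((-58,.184,.022,.017),(46,.024,.08,.02)):
    q=h+e*d/1000;cv2.polylines(im,[np.round(w2px(c,rect(*q,L,W,t,z))).astype(int)],True,(0,0,255),1)
cv2.imwrite("pics/w10.png",im)
E
```

```text
time: 23.0
eef_pos: [0.5592, 0.3463, 0.1088]
tcp_rot: [0.995, 0.099, -0.004, 0.001]
contact_force: [1.1, 0.1, 0.7]
opening: 1.002
finger_force: 0.0
time: 23.4
eef_pos: [0.5623, 0.3478, 0.2038]
tcp_rot: [0.995, 0.099, 0.002, -0.001]
contact_force: [0.2, -0.5, -0.3]
opening: 1.0
finger_force: 0.0
((503.7232360839844, 335.51971435546875), (185.77499389648438, 21.518234252929688), 11.33859634399414)
```

View pics/w10.png

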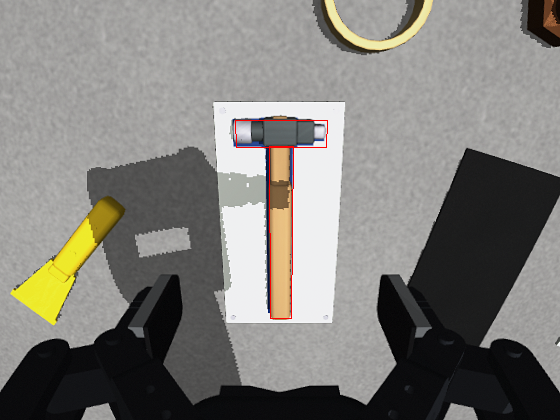

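The hammer covers its outline to about 1 mm; its measured handle centre is (504,335.5) against the target (504.5,334.8). The robot is clear of everything, so I'm handing in.

```bash
python3 -m jog '[[0,0,0,0,0,0,0],[0,0,0,0,0,0,0],[0,0,0,0,0,0,0]]' && python3 -c "
from plant import workorder
print(workorder.sign_off())"
```

```text
time: 23.75
eef_pos: [0.561, 0.3471, 0.2]
tcp_rot: [0.995, 0.099, -0.001, 0.0]
contact_force: [-0.1, -0.0, -0.5]
opening: 1.002
finger_force: 0.0
the job is handed in; nothing more can be done
None
```

The hammer, scraper and try square each lie on their own board, within about 2 mm of the outline in the last camera views, and the job was handed in at about 24 s; the sign-off returned no verdict.

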